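Clear the circuit board and hold the spring probe on its round test pad

ROBOT

A 6-joint arm with a two-finger parallel gripper is mounted at the origin on the work surface. World frame = base frame: x ahead of the robot, y to its left, z up, the work surface at z = 0. Lengths are in m, angles in rad, forces in N, time in s.
With the tool pointing down it reaches from about 0.35 to 0.975 m from the base axis. Payload 4.9 kg.
Tool frame: the origin (TCP) lies at the very end of the fingers, on their centre line; the grasp point (between the pads) lies 19 mm behind it; z points along the fingers, y is the line along which they close (so a half turn about z gives the same grasp; the last joint's range is limited). The gripper opens to 85 mm and grips with 20 to 120 N. Pads are 22 mm wide; open, the fingers measure 114 mm over their backs; the gripper's body (76 mm by 85 mm) begins 54 mm behind the grasp point. The pads swing forward as they close: fully open they stand 13 mm farther back than shut.
Start: joints at [1.007, 0.053, 1.613, -0, 1.476, -0.119], TCP at [0.269, 0.564, 0.2] pointing down, gripper open.
Joint ranges: [-3.01, 3.01], [-1.01, 2.22], [0.06, 2.58], [-1.02, 4.17], [0.09, 2.62], [-3.14, 3.14]. Speed limits (rad/s): [2.57, 2.57, 3.14, 3.14, 3.14, 3.14].

INTERFACE

Orientations are given as a unit quaternion [w, x, y, z].
In Python, from plant import manip gives the robot as it stands.
- The arm moves only by the tool play_rows, never from a script. Its argument "series" is a list that holds one entry, the list of rows, each a list of 7 numbers: the shift along the world's x, y, z in m, then the turn, a rotation vector about the world's x, y, z in degrees, then the opening, from 0 (shut) to 1 (fully open). In form: [[[dx, dy, dz, rx, ry, rz, grip], ...]]. A call has 1 to 10 rows; each row shifts and turns the commanded pose from where the row before left it; what a row does not reach is not made up. A row lasts 1/10 s, in which the tool goes at most 50 mm and 8.59 degrees, less where a joint would pass 70% of its speed; a pose out of reach is approached as far as the arm can. A call with a gripper value outside its range is refused whole. The fingers move at their own pace and stop on an object; the grip force is fixed at half the most. Time passes only in rows, so rows that do not move let the fingers close. It gives the time, the measured TCP pose, the force, the opening and the grip force at its end, in the units of the state.
- manip.state(): the state, without advancing time (a new reading comes with each control period).
- manip.grab_frame(name): name is "scene" or "top"; returns a dict with "frame" (480x640x3 uint8, blue, green, red), "mtx" (3x3 intrinsics, pixels), "k1" (the pictures are not rectified: a ray, as slopes to the right and down, at radius r is drawn at 1 + k1 r^2 times it, then the intrinsics apply), "R" (3x3) and "t" (3): a world point X has camera coordinates R X + t. Camera axes: x right, y down, z forward; pixel columns grow to the right and rows downward; lengths in m; the calibration is good to about 2 mm. A picture is of the moment at which its call begins. There is no depth.
- manip.job_done(): hands the job in; it is judged then, once.
The state is a dict: "time": time; "joint_pos": joint angles; "joint_vel": joint speeds; "joint_efforts": joint torques, N m; "tool_pos": TCP position; "tool_rot": TCP orientation; "contact_force": force on the tool from outside, world axes, zero at the start; "ft_torque": the same for the moment, N m; "gripper_width": opening from 0.0 (shut) to 1.0 (fully open); "grasp_force": force on a finger pad.
Only numpy, scipy, OpenCV 4.12 (cv2) and the standard library are available. Lean on these libraries where they do the work, as an engineer would, in place of code of your own. Each camera call takes 0.05 s, during which the arm holds its last target. There are 200 camera calls.

TASK

Clear both foam offcuts off the circuit board into the open bin, then draw the spring-tipped probe out of its stand and hold it upright with its tip on the board's round copper pad, pressing lightly so that the spring plunger is pushed about half way in, never hard against its stop. Finish while still holding the probe there, pressed and steady; leave the meter, parts box and tape roll where they are.

Things in the scene. Friction and masses are not known exactly. Their poses are not given: they have to be found in the camera images.
- board: Green circuit board on a black tray, fixed, 220 x 150 mm (its x, y), board top 15 mm above the bench, any yaw. Origin: centre of the underside. Parts up to 14 mm tall stand along the two short edges, over 86 mm from the middle in x. Two copper pads 2 mm proud at y = 0: round (20 mm across) at x = +45 mm, square (20 mm, not to be probed) at x = -45 mm; each starts under an offcut.
- round_pad (a point): Centre of the top face of the round copper pad (20 mm diameter, 17 mm above the bench), the spot to probe.
- offcut_a: Loose pale rigid packing-foam offcut with a step, 50 x 34 x 38 mm (x, y, z), 10 to 21 g, lying on the round pad. Origin: centre of its underside. The part up to z = 24 mm spans all 50 mm of x; the step above it (z 24 to 38 mm) spans x -25 to +7 mm. Flat sides 34 mm apart along y over the full height: grip across y.
- offcut_b: Loose pale rigid packing-foam offcut, a plain block 56 x 30 x 36 mm (x, y, z), 10 to 21 g, lying on the square pad. Origin: centre of its underside. Grip across y (30 mm).
- bin: Open grey plastic bin, fixed on the bench, 150 x 130 x 100 mm (x, y, height), walls 4 mm. Origin: centre of the underside; rim at 100 mm. Stands to the left or right of the board, on the other side from the stand.
- stand: Grey block 70 x 70 x 85 mm tall on a thin 90 mm square foot, fixed to the bench, with a 21 mm square upright hole right through, in which the probe hangs by its flange. Origin: centre of the underside. Stands to the left or right of the board.
- probe: Loose spring-tipped probe, 0.11 kg, upright in the stand. z runs up along it; origin: the tip with plunger out, 10 mm above the bench in the stand. From the tip: brass plunger (8 mm across) to 24 mm, steel barrel (18 mm) to 75 mm, flange (34 mm, rests on the stand's top) to 80 mm, handle 22 x 22 mm (flats face x, y) to 145 mm: grip it from above at 118 mm. Raise 80 mm to clear the stand.
- plunger (a joint): Travel of the probe's spring plunger into the barrel: 0 m fully out, 0.016 m at its stop. The spring takes 1 N to start and rises 0.25 N per mm: 3 N half way in, 5 N at the stop.
- probe_tip (a point): The rounded end of the plunger (it moves with the plunger).
- meter: Black handheld multimeter lying on the bench beyond the board, 160 x 82 x 46 mm; leave alone. Origin: centre of underside.
- parts_box: Clear open plastic box with compartments, 130 x 190 x 40 mm, beyond the board; leave alone. Origin: centre of underside.
- tape_roll: Black roll of tape lying flat, 90 mm diameter, 19 mm high, beyond the board to the left; leave alone. Origin: centre of underside.

How it is judged:
By the outcome, as a careful person would: the job done as asked, in the order asked, and still so for the second after the job is handed in, while the arm keeps its last pose, push and grip.
It also fails if it takes over 72 s, if anything falls off the work surface, if the arm or the gripper's body presses on something with over 40 N, if the wrist force passes 120 N, or if a joint passes its speed limit or range.

## Working session

There is one attempt and no reset: what is moved stays moved. The work goes in short steps, Python scripts to look and compute and a tool call to move; the robot and the scene stay as the last step left them, time stands still between calls to the robot, and variables do not carry over. Pictures are saved under pics/ and viewed, at most 10 in all, crops included, and the job is handed in when it is done.

Besides the shell and the picture viewer there is one more tool, called after ">>>" as name(argument=value, ...) on one line, values as JSON. play_rows: Moves the arm, as the interface text tells. Its arguments: {"type":"object","properties":{"series":{"type":"array"}},"required":["series"]}

```bash
mkdir -p pics
cat > h.py <<'E'
import numpy as np, cv2
from plant import manip
def grab(n,fn):
    f=manip.grab_frame(n); cv2.imwrite('pics/'+fn,f['frame']); np.savez('pics/'+fn+'.npz',**{k:f[k] for k in('frame','mtx','k1','R','t')}); return f
def load(fn): return np.load('pics/'+fn+'.npz')
def w(f,u,v,z):
    K=np.array(f['mtx']); d=np.array([(u-K[0,2])/K[0,0],(v-K[1,2])/K[1,1]]); p=d.copy()
    for _ in range(20): p=d/(1+float(f['k1'])*(p@p))
    R=np.array(f['R']); r=R.T@np.r_[p,1]; c=-R.T@np.array(f['t']); return (c+r*(z-c[2])/r[2])
def px(f,X):
    K=np.array(f['mtx']);c=np.array(f['R'])@np.array(X)+np.array(f['t']);p=c[:2]/c[2];p=p*(1+float(f['k1'])*(p@p));return K[0,0]*p[0]+K[0,2],K[1,1]*p[1]+K[1,2]
E
python3 - <<'E'
from h import *
for n in('top','scene'):
    f=grab(n,n+'0.png'); print(n,-np.array(f['R']).T@np.array(f['t']))
print(manip.state())
E
```

```text
top [0.49551417 0.01630506 1.16928211]
scene [ 1.26363831 -0.20239468  0.82298696]
{'time': 0.1, 'joint_pos': array([ 1.00698276e+00,  5.33190641e-02,  1.61418075e+00,  1.40912916e-05,
        1.47600965e+00, -1.18992219e-01]), 'joint_vel': array([-0.00153676, -0.00150566, -0.00356735,  0.00065129,  0.00161212,
        0.00087314]), 'joint_efforts': array([ 2.13960616e-04, -3.94905424e+01, -3.71361923e+01, -7.20476964e-05,
        3.94961913e-03,  5.92079090e-06]), 'tool_pos': array([0.26858408, 0.56364208, 0.19845415]), 'tool_rot': array([-3.27492762e-04,  2.20582111e-01,  9.75367938e-01, -9.00746758e-04]), 'contact_force': array([ 0.09817057, -0.45695289, -0.18318974]), 'ft_torque': array([-0.01680596,  0.05663295, -0.04285496]), 'grasp_force': 0.0, 'gripper_width': 1.0014878258979332}
```

View pics/top0.png

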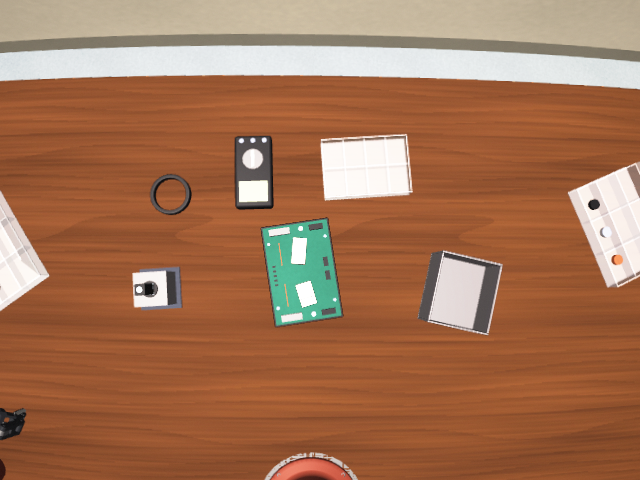

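View pics/scene0.png

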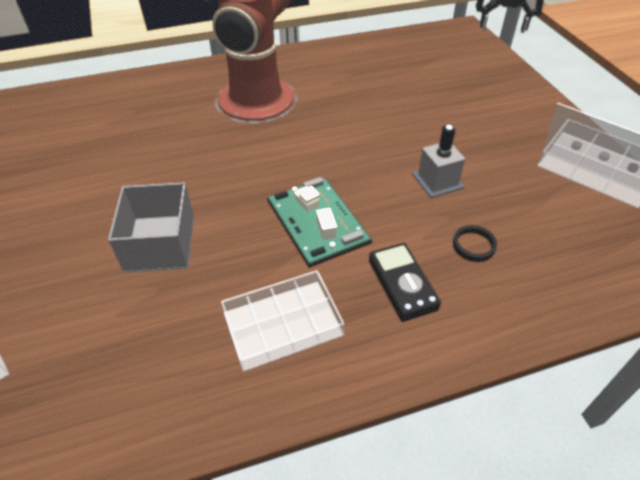

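The top view shows the board at about (302,272), offcuts at (299,251) and (306,294), the bin on the right at (462,292) and the stand on the left at (152,289). I'll zoom in on the board and the stand.

Run:
```python
from h import *
f=load('top0.png')['frame']
a=cv2.resize(f[210:335,250:350],None,fx=4.5,fy=4.5,interpolation=cv2.INTER_CUBIC)
b=cv2.resize(f[255:320,125:190],None,fx=5,fy=5,interpolation=cv2.INTER_CUBIC)
o=np.zeros((a.shape[0],a.shape[1]+b.shape[1],3),np.uint8);o[:,:a.shape[1]]=a;o[:b.shape[0],a.shape[1]:]=b
print(o.shape,a.shape);cv2.imwrite('pics/crop1.png',o)
```

```text
(562, 775, 3) (562, 450, 3)
```

View pics/crop1.png

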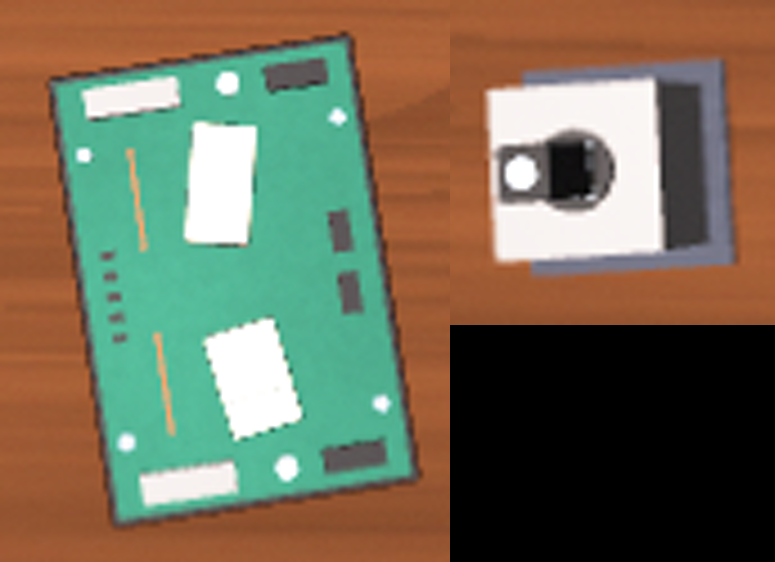

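The crop shows the plain block B above (corners 193,122 / 257,127 / 247,246 / 185,241) and the stepped block A below (204,338 / 272,318 / 302,418 / 235,440). Board corners are at 50,80 / 350,36 / 417,478 / 116,522. In the stand inset, the stand top is (487,90)-(664,250) and the handle end is at (522,172).

Run:
```python
from h import *
f=load('top0.png')
def C(P,z,s=4.5,o=(250,210),uo=0):
    return np.array([w(f,o[0]+((u-uo)+.5)/s-.5,o[1]+(v+.5)/s-.5,z) for u,v in P])[:,:2]
def rep(n,c):
    d=[np.linalg.norm(c[i]-c[(i+1)%4]) for i in range(4)]
    e=c[3]-c[0]+c[2]-c[1]; g=c[1]-c[0]+c[2]-c[3]
    print(n,c.mean(0).round(4),np.round(d,4),'long ang',np.degrees(np.arctan2(e[1],e[0])).round(1),'short',np.degrees(np.arctan2(g[1],g[0])).round(1)); return c.mean(0),e/np.linalg.norm(e)
b,e=rep('board',C([(50,80),(350,36),(417,478),(116,522)],.015))
print('pad',b+.045*e,'sq',b-.045*e)
rep('B',C([(193,122),(257,127),(247,246),(185,241)],.053))
rep('A',C([(204,338),(272,318),(302,418),(235,440)],.047))
s=(5,(125,255),450)
rep('stand top',C([(487,90),(656,78),(664,250),(495,262)],.085,5,(125,255),450))
rep('foot',C([(522,72),(722,60),(735,262),(533,275)],.003,5,(125,255),450))
rep('handle top',C([(500,145),(548,145),(548,200),(500,200)],.155,5,(125,255),450))
print(C([(522,172)],.155,5,(125,255),450))
K=[(443,252),(501,265),(489,334),(420,319)]
rep('bin rim',np.array([w(f,u,v,.1)[:2] for u,v in K]))
R=cv2.Rodrigues
from scipy.spatial.transform import Rotation as Ro
q=manip.state()['tool_rot'];print(Ro.from_quat(np.r_[q[1:],q[0]]).as_matrix().round(3))
```

```text
board [0.5144 0.0208] [0.1475 0.2164 0.1462 0.2156] long ang -171.1 short -81.4
pad [0.46990833 0.01381223] sq [0.55882399 0.0277408 ]
B [0.5577 0.0268] [0.0301 0.056  0.0291 0.0559] long ang 176.1 short -94.2
A [0.4668 0.011 ] [0.0332 0.0488 0.033  0.0498] long ang -162.9 short -72.5
stand top [0.4755 0.332 ] [0.0711 0.0704 0.0709 0.0707] long ang -176.0 short -85.3
foot [0.4755 0.3324] [0.0901 0.0889 0.0907 0.0897] long ang -175.4 short -85.8
handle top [0.4755 0.3317] [0.0189 0.0211 0.0189 0.0211] long ang -178.7 short -89.2
[[0.47570414 0.332481  ]]
bin rim [ 0.4706 -0.3111] [0.1257 0.1442 0.1477 0.1446] long ang 164.6 short -102.4
[[-0.903  0.43  -0.001]
 [ 0.43   0.903 -0.002]
 [ 0.    -0.002 -1.   ]]
```

>>> play_rows(series=[[[0.018,-0.046,0,0,0,4.3,1],[0.018,-0.046,0,0,0,4.3,1],[0.018,-0.046,0,0,0,4.3,1],[0.018,-0.046,0,0,0,4.3,1],[0.018,-0.046,0,0,0,4.3,1],[0.018,-0.046,0,0,0,4.3,1],[0.018,-0.046,0,0,0,4.3,1],[0.018,-0.046,0,0,0,4.3,1],[0.018,-0.046,0,0,0,4.3,1],[0.018,-0.046,0,0,0,4.3,1]]])

```text
time: 1.1
tool_pos: [0.449, 0.1022, 0.1993]
tool_rot: [0.0, -0.154, 0.988, 0.0]
contact_force: [1.4, -0.3, 0.2]
gripper_width: 0.997
grasp_force: 0.0
```

>>> play_rows(series=[[[0.009,-0.047,0,0,0,0,1],[0.009,-0.046,-0.02,0,0,0,1],[0,0,-0.04,0,0,0,1],[0,0,-0.02,0,0,0,1],[0,0,0,0,0,0,1],[0,0,0,0,0,0,1]]])

```text
time: 1.7
tool_pos: [0.4666, 0.0121, 0.1201]
tool_rot: [-0.0, -0.152, 0.988, 0.0]
contact_force: [-0.1, 0.8, 1.2]
gripper_width: 1.002
grasp_force: 0.0
```

```bash
cat >> h.py <<'E'
from scipy.spatial.transform import Rotation as Ro
def st():
    s=manip.state();q=s['tool_rot'];M=Ro.from_quat(np.r_[q[1:],q[0]]).as_matrix()
    print('t',round(s['time'],2),'pos',s['tool_pos'].round(4),'yaw(y)',np.degrees(np.arctan2(M[1,1],M[0,1])).round(1),'z',M[:,2].round(3),'F',s['contact_force'].round(2),'w',round(s['gripper_width'],3),'g',round(s['grasp_force'],1),'j',s['joint_pos'].round(2))
E
python3 - <<'E'
from h import *
st()
f=load('scene0.png')
for P in [(120,187),(186,183),(193,222),(111,235)]: print(w(f,*P,.1))
E
```

```text
t 1.7 pos [0.4666 0.0121 0.1201] yaw(y) 107.5 z [-0.001  0.    -1.   ] F [-0.08  0.77  1.17] w 1.002 g 0.0 j [-0.13 -0.28  2.05 -0.    1.37 -2.01]
[ 0.38724602 -0.36345444  0.1       ]
[ 0.41704293 -0.23209163  0.1       ]
[ 0.53347446 -0.23423355  0.1       ]
[ 0.51967274 -0.38669038  0.1       ]
```

>>> play_rows(series=[[[0,-0.001,-0.04,0,0,0,1],[0,0,-0.035,0,0,0,1],[0,0,-0.015,0,0,0,1],[0,0,-0.006,0,0,0,1],[0,0,0,0,0,0,0.6],[0,0,0,0,0,0,0.2],[0,0,0,0,0,0,0.2],[0,0,0,0,0,0,0.2],[0,0,0,0,0,0,0.2],[0,0,0,0,0,0,0.2]]])

```text
time: 2.7
tool_pos: [0.4669, 0.011, 0.0243]
tool_rot: [0.0, -0.152, 0.988, -0.0]
contact_force: [-0.2, 0.2, -0.0]
gripper_width: 0.2
grasp_force: 0.0
```

Run:
```python
from h import *
st()
f=grab('top','t1.png')['frame'];g=grab('scene','s1.png')['frame']
o=np.hstack([cv2.resize(f[210:335,250:350],(400,500),interpolation=cv2.INTER_CUBIC),cv2.resize(g[130:270,255:367],(400,500),interpolation=cv2.INTER_CUBIC)])
cv2.imwrite('pics/crop2.png',o)
```

```text
t 2.7 pos [0.4669 0.011  0.0243] yaw(y) 107.5 z [ 0.001 -0.    -1.   ] F [-0.17  0.21 -0.03] w 0.2 g 0.0 j [-0.14 -0.15  2.12 -0.    1.17 -2.01]
```

View pics/crop2.png

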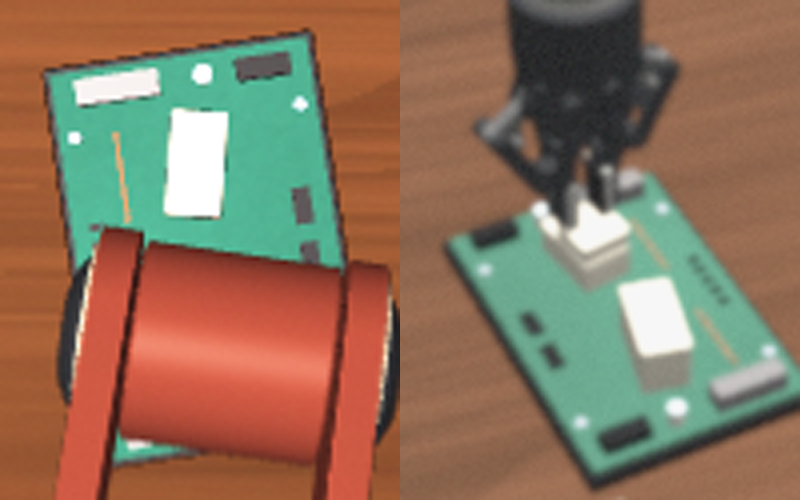

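Run:
```python
from h import *
f=load('s1.png')
for z in (.0243,.04,.055,.08): print(z,np.round(px(f,[.4669,.011,z]),1))
print('B top',px(f,[.5577,.0268,.053]),'handle top',px(f,[.4755,.332,.155]))
a=load('scene0.png')['frame'][165:225,275:345];b=f['frame'][150:225,270:345]
c=load('scene0.png')['frame'][150:225,270:345]
cv2.imwrite('pics/crop3.png',np.hstack([cv2.resize(x,(400,400),interpolation=cv2.INTER_CUBIC) for x in(c,b)]))
```

```text
0.0243 [306.2 200. ]
0.04 [306.  194.9]
0.055 [305.8 189.9]
0.08 [305.5 181.3]
B top (np.float64(325.5847006596318), np.float64(217.54235040498742)) handle top (np.float64(448.63914912954544), np.float64(127.17290948264466))
```

View pics/crop3.png

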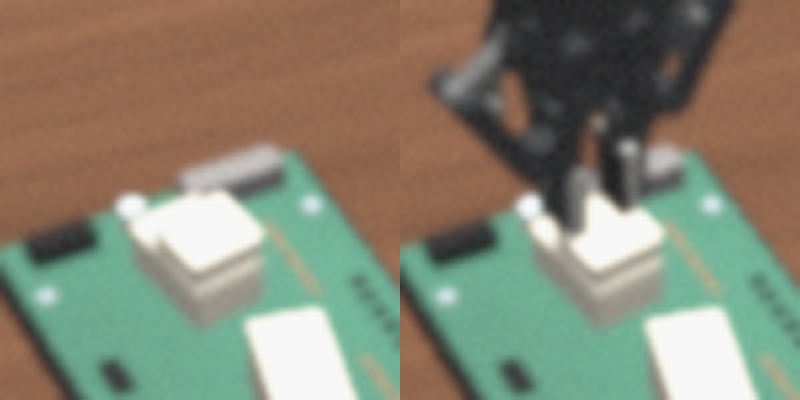

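The fingers appear to be closed just above A's step, with tips near scene pixel (308,191), not straddling the block. I'll check the reported TCP against the saved start pictures.

Run:
```python
from h import *
a=load('scene0.png');b=load('top0.png')
T=np.array([.2686,.5636,.1985]);y=np.array([.43,.903,0])
for n,f in(('scene',a),('top',b)):
    for dz in(0,.013,.03): print(n,dz,[np.round(px(f,T+[0,0,dz]+s*y*.0425),1) for s in(-1,0,1)])
# fingers now, thresholded dark lowest pixels
f=load('s1.png')['frame'].astype(int)
c=a['frame'].astype(int)
d=np.abs(f-c).sum(2)>90
for u in range(294,322,2):
    v=np.where(d[:230,u])[0]; print(u,v.max() if len(v) else None,end=' ')
o=np.hstack([cv2.resize(a['frame'][0:60,460:560],(400,240)),cv2.resize(b['frame'][390:450,0:100],(400,240))])
cv2.imwrite('pics/crop4.png',o)
```

```text
scene 0 [array([480.2,  45.7]), array([497.8,  46.9]), array([515.4,  48.2])]
scene 0.013 [array([481.3,  40.7]), array([499.1,  41.9]), array([516.9,  43.2])]
scene 0.03 [array([482.9,  34.1]), array([500.8,  35.3]), array([518.8,  36.5])]
top 0 [array([ 32.2, 407.3]), array([ 13.6, 396.5]), array([ -4.6, 385.8])]
top 0.013 [array([ 28.9, 408.8]), array([ 10.1, 397.9]), array([ -8.3, 387. ])]
top 0.03 [array([ 24.4, 410.9]), array([  5.4, 399.7]), array([-13.2, 388.6])]
294 184 296 189 298 191 300 194 302 194 304 193 306 185 308 187 310 189 312 189 314 189 316 183 318 172 320 171
```

View pics/crop4.png

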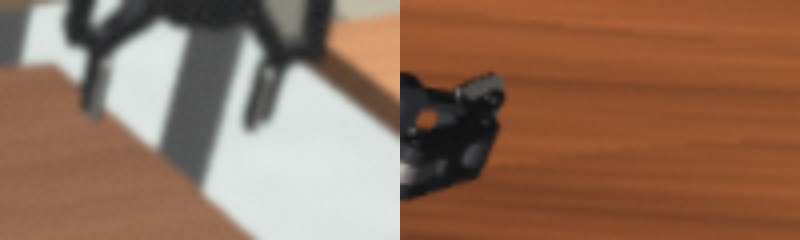

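The start and current pictures agree that the real fingertips sit about 30 mm above the reported TCP. That offset applies along z only; sideways they match. I'll reopen and go lower carefully while watching the force.

>>> play_rows(series=[[[0,0,0.005,0,0,0,1],[0.004,0.001,0,0,0,0,1],[0,0,0,0,0,0,1],[0,0,0,0,0,0,1],[0,0,0,0,0,0,1],[0,0,-0.01,0,0,0,1],[0,0,-0.007,0,0,0,1],[0,0,-0.005,0,0,0,1],[0,0,-0.003,0,0,0,1],[0,0,0,0,0,0,1]]])

```text
time: 3.8
tool_pos: [0.4701, 0.0121, 0.0031]
tool_rot: [-0.001, -0.152, 0.988, 0.0]
contact_force: [0.4, 0.1, 1.2]
gripper_width: 0.998
grasp_force: 0.0
```

>>> play_rows(series=[[[0,0,-0.003,0,0,0,1],[0,0,-0.003,0,0,0,1],[0,0,-0.003,0,0,0,1],[0,0,0,0,0,0,0.2],[0,0,0,0,0,0,0.2],[0,0,0,0,0,0,0.2],[0,0,0,0,0,0,0.2],[0,0,0,0,0,0,0.2]]])

```text
time: 4.6
tool_pos: [0.4712, 0.012, -0.0046]
tool_rot: [0.0, -0.152, 0.988, -0.0]
contact_force: [0.2, -1.2, 4.3]
gripper_width: 0.386
grasp_force: 60.7
```

>>> play_rows(series=[[[0,0,0.02,0,0,0,0.2],[0,0,0.04,0,0,0,0.2],[0,0,0.045,0,0,0,0.2],[0,-0.02,0.03,0,0,0,0.2],[0.003,-0.045,0,0,0,0,0.2],[0.003,-0.045,0,0,0,0,0.2],[0.003,-0.045,0,0,0,0,0.2],[0.004,-0.045,0,0,0,0,0.2],[0.003,-0.045,0,0,0,0,0.2],[0.004,-0.045,0,0,0,0,0.2]]])

```text
time: 5.6
tool_pos: [0.4904, -0.2798, 0.1298]
tool_rot: [0.0, -0.152, 0.988, 0.0]
contact_force: [0.6, -0.6, 0.5]
gripper_width: 0.382
grasp_force: 60.1
```

>>> play_rows(series=[[[0.003,-0.03,0,0,0,0,0.2],[0,0,0,0,0,0,0.2],[0,0,-0.04,0,0,0,0.2],[0,0,-0.04,0,0,0,0.2],[0,0,-0.025,0,0,0,0.2],[0,0,0,0,0,0,0.6],[0,0,0,0,0,0,0.6],[0,0,0,0,0,0,0.6],[0,0,0.04,0,0,0,0.6],[0,0,0.045,0,0,0,0.6]]])

```text
time: 6.6
tool_pos: [0.4927, -0.3065, 0.1097]
tool_rot: [-0.001, -0.152, 0.988, 0.002]
contact_force: [0.5, -1.4, -0.1]
gripper_width: 0.599
grasp_force: 0.0
```

>>> play_rows(series=[[[0,0,0.03,0,0,0,0.6],[0.008,0.0417,0,0,0,-2.7,1],[0.008,0.0417,0,0,0,-2.7,1],[0.008,0.0417,0,0,0,-2.7,1],[0.008,0.0417,0,0,0,-2.7,1],[0.008,0.0417,0,0,0,-2.7,1],[0.008,0.0417,0,0,0,-2.7,1],[0.008,0.0417,0,0,0,-2.7,1],[0.008,0.0417,0,0,0,-2.7,1],[0,0,-0.03,0,0,0,1]]])

```text
time: 7.6
tool_pos: [0.5625, 0.0301, 0.1164]
tool_rot: [0.006, 0.033, 0.999, 0.001]
contact_force: [0.8, -1.1, 0.3]
gripper_width: 0.999
grasp_force: 0.0
```

>>> play_rows(series=[[[0,0,-0.03,0,0,0,1],[0,0,0,0,0,0,1],[0,0,0,0,0,0,1]]])

```text
time: 7.9
tool_pos: [0.5578, 0.0259, 0.0808]
tool_rot: [0.0, 0.036, 0.999, 0.0]
contact_force: [0.6, 0.1, 0.0]
gripper_width: 1.0
grasp_force: 0.0
```

```bash
python3 -c "
from h import *
st()"
```

```text
t 7.9 pos [0.5578 0.0259 0.0808] yaw(y) 85.9 z [ 0.  0. -1.] F [0.61 0.05 0.03] w 1.0 g 0.0 j [-0.09 -0.    1.87  0.    1.27 -1.59]
```

>>> play_rows(series=[[[0,0.001,-0.04,0,0,0,1],[0,0,-0.03,0,0,0,1],[0,0,-0.01,0,0,0,1],[0,0,-0.005,0,0,0,1],[0,0,0,0,0,0,0.2],[0,0,0,0,0,0,0.2],[0,0,0,0,0,0,0.2],[0,0,0,0,0,0,0.2],[0,0,0,0,0,0,0.2]]])

```text
time: 8.8
tool_pos: [0.5591, 0.0265, -0.0035]
tool_rot: [0.001, 0.036, 0.999, -0.0]
contact_force: [0.3, 0.3, 4.5]
gripper_width: 0.339
grasp_force: 61.3
```

>>> play_rows(series=[[[0,0,0.02,0,0,0,0.2],[0,0,0.04,0,0,0,0.2],[0,0,0.045,0,0,0,0.2],[0,0,0.03,0,0,0,0.2],[-0.015,-0.0417,0,0,0,2.5,0.2],[-0.015,-0.0417,0,0,0,2.5,0.2],[-0.015,-0.0417,0,0,0,2.5,0.2],[-0.015,-0.0417,0,0,0,2.5,0.2],[-0.015,-0.0417,0,0,0,2.5,0.2],[-0.015,-0.0417,0,0,0,2.5,0.2]]])

```text
time: 9.8
tool_pos: [0.4667, -0.2249, 0.1299]
tool_rot: [0.0, -0.096, 0.995, -0.0]
contact_force: [0.5, -0.5, -0.4]
gripper_width: 0.338
grasp_force: 60.5
```

>>> play_rows(series=[[[-0.015,-0.0417,0,0,0,2.5,0.2],[-0.013,-0.0417,0,0,0,2.5,0.2],[0,0,-0.01,0,0,0,0.2],[0,0,-0.035,0,0,0,0.2],[0,0,-0.035,0,0,0,0.2],[0,0,0,0,0,0,0.6],[0,0,0,0,0,0,0.6],[0,0,0,0,0,0,0.6],[0,0,0.04,0,0,0,0.6],[0,0,0.045,0,0,0,0.6]]])

```text
time: 10.8
tool_pos: [0.4394, -0.3063, 0.1363]
tool_rot: [-0.0, -0.139, 0.99, 0.001]
contact_force: [0.4, -1.1, 0.4]
gripper_width: 0.599
grasp_force: 0.0
```

>>> play_rows(series=[[[0,0,0.05,0,0,0,0.6],[0,0,0.02,0,0,0,0.6],[-0.02,0.045,0,0,0,0,0.6],[-0.02,0.045,0,0,0,0,0.6],[-0.01,0.048,0,0,0,0,0.6],[0,0.048,0,0,0,0,0.6],[0,0.048,0,0,0,0,0.6],[0,0.048,0,0,0,0,0.6],[0.01,0.048,0,0,0,0,0.6],[0.01,0.048,0,0,0,0,0.6]]])

```text
time: 11.8
tool_pos: [0.4106, 0.0732, 0.2082]
tool_rot: [0.003, -0.139, 0.99, -0.001]
contact_force: [1.3, -0.6, 0.3]
gripper_width: 0.6
grasp_force: 0.0
```

Run:
```python
from h import *
st()
f=grab('top','t2.png')['frame'];g=grab('scene','s2.png')['frame']
cv2.imwrite('pics/crop5.png',np.vstack([np.hstack([cv2.resize(f[200:350,240:520],(560,300)),cv2.resize(f[250:325,120:180],(240,300),interpolation=cv2.INTER_CUBIC)]),cv2.resize(g[90:240,100:500],(800,300))]))
```

```text
t 11.8 pos [0.4106 0.0732 0.2082] yaw(y) 105.9 z [ 0.007 -0.    -1.   ] F [ 1.33 -0.57  0.32] w 0.6 g 0.0 j [-0.   -0.49  2.06 -0.    1.57 -1.85]
```

View pics/crop5.png

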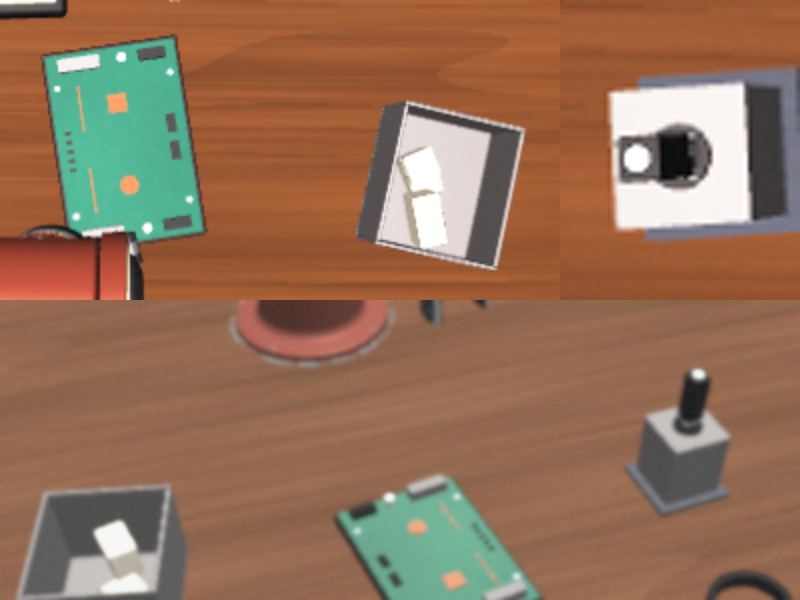

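Both offcuts are in the bin, with the round pad clear at crop (129,184), full-image about (304,292). The stand and probe have not moved. Next is the handle.

>>> play_rows(series=[[[0.011,0.043,0,0,0,-2.2,1],[0.011,0.043,0,0,0,-2.2,1],[0.011,0.043,0,0,0,-2.2,1],[0.011,0.043,0,0,0,-2.2,1],[0.011,0.043,0,0,0,-2.2,1],[0.01,0.043,0,0,0,-2.2,1],[0,0,0,0,0,0,1],[0,0,0,0,0,0,1]]])

```text
time: 12.7
tool_pos: [0.4754, 0.3294, 0.2066]
tool_rot: [0.001, -0.024, 1.0, 0.0]
contact_force: [0.0, -0.5, 0.1]
gripper_width: 1.001
grasp_force: 0.0
```

```bash
cat >> h.py <<'E'
def pad(fn,z=.017):
    f=load(fn); h=cv2.cvtColor(f['frame'],cv2.COLOR_BGR2HSV); m=cv2.inRange(h,(5,90,190),(22,255,255))
    n,l,s,c=cv2.connectedComponentsWithStats(m)
    for i in range(1,n):
        X=w(f,*c[i],z)
        if s[i,4]>20 and .4<X[0]<.62 and abs(X[1])<.12: print(fn,s[i],c[i].round(1),X.round(4))
E
python3 - <<'E'
from h import *
st(); pad('t2.png'); pad('s2.png')
E
```

```text
t 12.7 pos [0.4754 0.3294 0.2066] yaw(y) 92.8 z [ 0.002  0.    -1.   ] F [ 0.04 -0.52  0.08] w 1.001 g 0.0 j [ 0.48 -0.06  1.72 -0.    1.49 -1.14]
t2.png [293 246  11  11  85] [298.  250.9] [0.5588 0.0285 0.017 ]
t2.png [300 288   9   9  67] [304.1 292. ] [0.4698 0.0147 0.017 ]
s2.png [305 201   8   6  38] [308.2 203.4] [0.4712 0.0142 0.017 ]
s2.png [322 226  10   8  59] [326.5 229.8] [0.5595 0.0283 0.017 ]
```

>>> play_rows(series=[[[0,0.002,-0.04,0,0,0,1],[0,0,-0.04,0,0,0,1],[0,0,-0.03,0,0,0,1],[0,0,-0.016,0,0,0,1],[0,0,0,0,0,0,0.5],[0,0,0,0,0,0,0.1],[0,0,0,0,0,0,0.1],[0,0,0,0,0,0,0.1],[0,0,0,0,0,0,0.1],[0,0,0,0,0,0,0.1]]])

```text
time: 13.7
tool_pos: [0.476, 0.3317, 0.081]
tool_rot: [0.002, -0.024, 1.0, 0.001]
contact_force: [-0.8, 0.1, 4.9]
gripper_width: 0.252
grasp_force: 63.2
```

```bash
python3 -c "
from h import *
st()"
```

```text
t 13.7 pos [0.476  0.3317 0.081 ] yaw(y) 92.7 z [ 0.003  0.001 -1.   ] F [-0.78  0.11  4.94] w 0.252 g 63.2 j [ 0.48  0.05  1.82 -0.    1.27 -1.14]
```

>>> play_rows(series=[[[0,0,0.005,0,0,0,0.1],[0,0,0.01,0,0,0,0.1],[0,0,0.01,0,0,0,0.1],[0,0,0.01,0,0,0,0.1],[0,0,0.015,0,0,0,0.1],[0,0,0.015,0,0,0,0.1],[0,0,0.015,0,0,0,0.1],[0,0,0.015,0,0,0,0.1],[0,0,0.01,0,0,0,0.1],[0,0,0,0,0,0,0.1]]])

```text
time: 14.7
tool_pos: [0.4759, 0.3315, 0.1867]
tool_rot: [0.002, -0.024, 1.0, 0.001]
contact_force: [0.6, 0.3, -0.2]
gripper_width: 0.249
grasp_force: 62.7
```

>>> play_rows(series=[[[0,-0.02,0,0,0,0,0.1],[-0.0005,-0.035,0,0,0,0,0.1],[-0.0005,-0.035,0,0,0,0,0.1],[-0.0005,-0.035,0,0,0,0,0.1],[-0.0005,-0.035,0,0,0,0,0.1],[-0.001,-0.035,0,0,0,0,0.1],[-0.001,-0.035,0,0,0,0,0.1],[-0.001,-0.035,0,0,0,0,0.1],[-0.001,-0.035,0,0,0,0,0.1],[0,-0.017,0,0,0,0,0.1]]])

```text
time: 15.7
tool_pos: [0.4679, 0.0118, 0.1832]
tool_rot: [-0.001, -0.023, 1.0, -0.0]
contact_force: [0.1, 0.7, -1.1]
gripper_width: 0.25
grasp_force: 62.6
```

>>> play_rows(series=[[[0,0,-0.03,0,0,0,0.1],[0,0,-0.03,0,0,0,0.1],[0,0,-0.01,0,0,0,0.1],[0,0,0,0,0,0,0.1],[0,0,0,0,0,0,0.1]]])

```text
time: 16.2
tool_pos: [0.4692, 0.0141, 0.1148]
tool_rot: [0.0, -0.024, 1.0, -0.0]
contact_force: [-0.5, 0.3, -0.5]
gripper_width: 0.248
grasp_force: 62.5
```

Run:
```python
from h import *
st()
f=grab('top','t3.png')['frame'];g=grab('scene','s3.png');gg=g['frame']
for X in ([.4702,.0144,.017],[.4702,.0144,.036],[.4702,.0144,.118]): print(np.round(px(g,X),1))
cv2.imwrite('pics/crop6.png',cv2.resize(gg[130:230,260:360],(600,600),interpolation=cv2.INTER_CUBIC))
```

```text
t 16.2 pos [0.4692 0.0141 0.1148] yaw(y) 92.7 z [ 0.001 -0.    -1.   ] F [-0.54  0.33 -0.48] w 0.248 g 62.5 j [-0.13 -0.27  2.05  0.    1.36 -1.75]
[308.2 203.1]
[307.9 196.9]
[307.  168.4]
```

View pics/crop6.png

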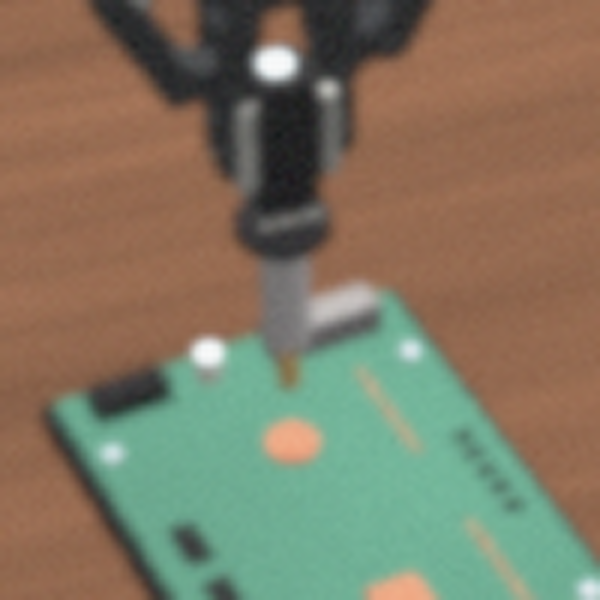

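The probe hangs upright, with its tip at crop (289,387) right above the round pad at (292,441).

>>> play_rows(series=[[[0.001,0,-0.01,0,0,0,0.1],[0,0,-0.008,0,0,0,0.1],[0,0,-0.004,0,0,0,0.1],[0,0,0,0,0,0,0.1],[0,0,0,0,0,0,0.1],[0,0,0,0,0,0,0.1],[0,0,0,0,0,0,0.1]]])

```text
time: 17.0
tool_pos: [0.47, 0.014, 0.0924]
tool_rot: [0.0, -0.024, 1.0, -0.0]
contact_force: [-0.0, 0.1, -1.2]
gripper_width: 0.25
grasp_force: 62.5
```

>>> play_rows(series=[[[0,0,-0.002,0,0,0,0.1],[0,0,-0.002,0,0,0,0.1],[0,0,-0.002,0,0,0,0.1],[0,0,0,0,0,0,0.1],[0,0,0,0,0,0,0.1],[0,0,0,0,0,0,0.1]]])

```text
time: 17.6
tool_pos: [0.4699, 0.014, 0.0862]
tool_rot: [0.0, -0.024, 1.0, -0.0]
contact_force: [-0.8, -0.8, 0.8]
gripper_width: 0.25
grasp_force: 62.5
```

>>> play_rows(series=[[[0,0,-0.002,0,0,0,0.1],[0,0,-0.002,0,0,0,0.1],[0,0,0,0,0,0,0.1],[0,0,0,0,0,0,0.1],[0,0,0,0,0,0,0.1]]])

```text
time: 18.1
tool_pos: [0.4699, 0.014, 0.0821]
tool_rot: [0.0, -0.024, 1.0, -0.0]
contact_force: [-0.4, 0.6, 1.0]
gripper_width: 0.249
grasp_force: 62.7
```

>>> play_rows(series=[[[0,0,-0.002,0,0,0,0.1],[0,0,0,0,0,0,0.1],[0,0,0,0,0,0,0.1],[0,0,0,0,0,0,0.1]]])

```text
time: 18.5
tool_pos: [0.4699, 0.014, 0.0801]
tool_rot: [0.0, -0.024, 1.0, -0.0]
contact_force: [-0.2, 0.3, 1.9]
gripper_width: 0.25
grasp_force: 62.9
```

Run:
```python
from h import *
F=[]
for i in range(40): manip.grab_frame('scene'); F.append(manip.state()['contact_force'])
F=np.array(F);print(F.mean(0),F.std(0)/40**.5); st()
g=grab('scene','s4.png');c=g['frame'][150:220,275:345];grab('top','t4.png')
for z in(.017,.025,.033,.041):print(z,np.round(px(g,[.4702,.0144,z]),1))
cv2.imwrite('pics/crop7.png',cv2.resize(c,(600,600),interpolation=cv2.INTER_CUBIC))
```

```text
[0.4467026  0.08629556 1.66975915] [0.0617421  0.07135531 0.0765915 ]
t 20.5 pos [0.4698 0.014  0.08  ] yaw(y) 92.7 z [ 0. -0. -1.] F [0.95 0.66 2.1 ] w 0.247 g 62.9 j [-0.13 -0.22  2.08 -0.    1.29 -1.75]
0.017 [308.2 203.1]
0.025 [308.1 200.5]
0.033 [308.  197.9]
0.041 [307.9 195.2]
```

View pics/crop7.png

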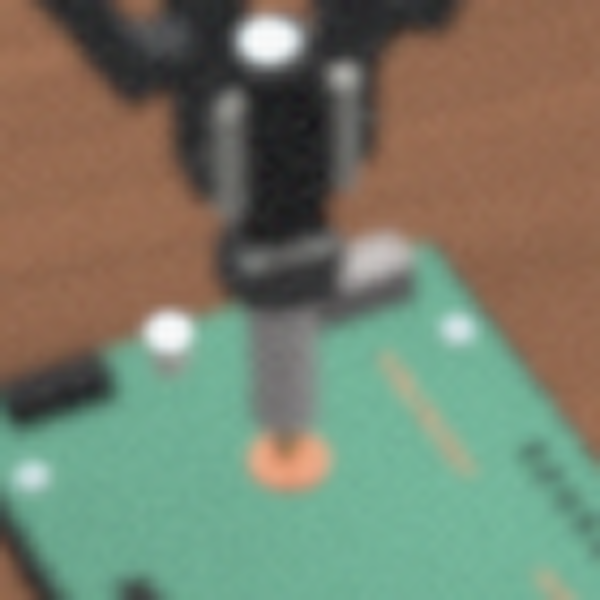

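The tip rests on the round pad's centre at crop (287,455). The mean spring force is about 2.75 N, so the plunger is 7–8 mm in, which is about half way.

```bash
python3 -c "
from plant import manip
print(manip.job_done())"
```

```text
the job is handed in; nothing more can be done
None
```

Both offcuts are in the bin and the probe is held upright on the round pad, its plunger about 7–8 mm into its 16 mm travel (about 2.75 N); I handed the job in at about 21 s, and no verdict came back.

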